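Turn the recipe leaf in the ring binder

ROBOT

A 6-joint arm with a two-finger parallel gripper is mounted at the origin on a cart in front of the work surface, level with it; the furniture and walls round the work are solid. World frame = base frame: x ahead of the robot, y to its left, z up, the work surface at z = 0. Lengths are in m, angles in rad, forces in N, time in s.
With the tool pointing down it reaches from about 0.425 to 0.925 m from the base axis. Payload 12.5 kg.
Tool frame: the origin (TCP) lies midway between the tips of the shut fingers; the grasp point (between the pads) lies 19 mm behind it; z points along the fingers, y is the line along which they close (so a half turn about z gives the same grasp; the last joint's range is limited). The gripper opens to 85 mm and grips with 20 to 120 N. Pads are 22 mm wide; open, the fingers measure 114 mm over their backs; the gripper's body (76 mm by 85 mm) begins 54 mm behind the grasp point. The pads swing forward as they close: fully open they stand 13 mm farther back than shut.
Start: joints at [-1.234, 0.491, 1.559, -0, 1.092, -0.106], TCP at [0.268, -0.565, 0.231] pointing down, gripper open.
Joint ranges: [-3.1, 3.1], [-0.84, 2.19], [0.05, 2.79], [-1.13, 4.28], [0.06, 2.93], [-2.69, 2.69]. Speed limits (rad/s): [2.22, 2.22, 2.79, 3.14, 3.14, 3.14].

INTERFACE

Orientations are given as a unit quaternion [w, x, y, z].
In Python, from plant import get_obs, imaging, job gives the robot as it stands.
- The arm moves only by the shell command python3 -m inch 'ROWS' [FORCE]. ROWS is a JSON object of lists of equal length, an entry for each row: "delta_pos": the shift along the world's x, y, z in mm, a list of three; "rot": the turn, a rotation vector about the world's x, y, z in degrees, a list of three; "gripper": the gripper's target within -1 to 1 (shut at 1, half-way at 0, fully open at -1). A call has 1 to 10 rows; each row shifts and turns the commanded pose from where the row before left it; what a row does not reach is not made up. A row lasts 1/12 s, in which the tool goes at most 41.7 mm and 7.16 degrees, less where a joint would pass 70% of its speed; a pose out of reach is approached as far as the arm can. A call with a gripper value outside its range is refused whole. The fingers move at their own pace and stop on an object; FORCE is the grip in N (left out, the last holds). Time passes only in rows, so rows that do not move let the fingers close. It gives the time, the measured TCP pose, the force, the opening and the grip force at its end, in the units of the state.
- get_obs(): the state, without advancing time (a new reading comes with each control period).
- imaging.capture(name): name is "scene" or "top"; returns a dict with "color" (400x640x3 uint8, blue, green, red), "K" (3x3 intrinsics, pixels), "k1" (the pictures are not rectified: a ray, as slopes to the right and down, at radius r is drawn at 1 + k1 r^2 times it, then the intrinsics apply), "R" (3x3) and "t" (3): a world point X has camera coordinates R X + t. Camera axes: x right, y down, z forward; pixel columns grow to the right and rows downward; lengths in m; the calibration is good to about 2 mm. A picture is of the moment at which its call begins. There is no depth.
- job.sign_off(): hands the job in; it is judged then, once.
The state is a dict: "clock": time; "qpos": joint angles; "qd": joint speeds; "joint_efforts": joint torques, N m; "ee_pos": TCP position; "tool_rot": TCP orientation; "force": force on the tool from outside, world axes, zero at the start; "ft_torque": the same for the moment, N m; "width": finger opening in m; "finger_force": force on a finger pad.
Only numpy, scipy, OpenCV 4.12 (cv2) and the standard library are available. Lean on these libraries where they do the work, as an engineer would, in place of code of your own. Each camera call takes 0.05 s, during which the arm holds its last target. There are 200 camera calls.

TASK

The recipe goes on overleaf: in the ring binder that stands open in the wooden cradle, take the top leaf on the right-hand side by its tab and turn it over the rings, so that it lies flat on the left-hand leaves and shows its other face. Turn only that one leaf and lead it all the way down by hand, do not fling it or let it fall. Leave the things round the cradle where they are.

Things in the scene. Friction and masses are not known exactly. Their poses are not given: they have to be found in the camera images.
- cradle: Ring binder lying open in a V-shaped wooden cradle, fixed, 215 x 240 x 200 mm. Origin: centre of its underside, on the worktop; x along the spine, away from the robot at yaw 0; y to the left half; z up. Both halves rise outward from the spine at 50 deg from the horizontal. Three white leaves on the right half (-y), two on the left. The black covers end 138 mm from the ring axis, the leaves 150 mm
- ring_axis (a point): Middle of the axis about which the leaves turn on three steel rings (18 mm radius), 58 mm straight above the cradle's origin; the axis runs along the cradle's x. This point's axes are the cradle's
- top_leaf_tab (a point): Middle of the grip of the top leaf's grey tab, 172 mm from the ring axis, at cradle x = -0.062 (the tab nearest the robot), in the leaf's plane, which contains the ring axis. Tab: 36 mm wide along the spine, 8 mm thick (9 at two ribs), from 150 (edge of the leaf) to 186 mm out; 60 mm free above and below it at start and finish. Axes turn with the leaf; the cradle's while the joint is 0
- top_leaf (a joint): Angle of the top leaf (stiff white board, 200 mm along the spine, 5 mm thick, about 110 g) about the ring axis, rad: 0 lying on the right half, leaning 40 deg from upright to -y; 0.698 upright; 1.396 lying on the left half, leaning 40 deg to +y. Turns with little friction; when let go it falls to the side it leans to
- next_leaf_tab (a point): The same point of the next leaf's tab: cradle x = 0, 172 mm out. This leaf lies 6.5 mm underneath the top leaf and must stay. The leaf below it has its tab at cradle x = +0.062; the tabs on the left half are at cradle x = 0 and +0.062
- next_leaf (a joint): Turning angle of the next leaf, same meaning; 0 at the start, where it must stay
- salt_shaker: Salt shaker, 44 mm diameter, 90 mm high, on the worktop to the left of the cradle; origin at the centre of its underside
- lemon: Lemon, 78 x 55 x 56 mm, on the worktop to the right of the cradle; origin at its underside
- onion: Red onion, 84 x 81 x 82 mm, on the worktop farther right, near the front; origin at its underside
- olive_jar: Jar with a black lid, 65 mm diameter, 83 mm high, behind the cradle to the left; origin at the centre of its underside
- salad_bowl: Round brown bowl, 153 mm diameter, 58 mm high, on the right behind the onion; origin at the centre of its underside
- mug_blue: Green and white mug, 86 mm diameter, 100 mm high, at the left; origin at the centre of its underside

How it is judged:
By the outcome, as a careful person would: the job done as asked, in the order asked, and still so for the second after the job is handed in, with the robot touching nothing.
It also fails if it takes over 29 s, if anything falls off the work surface, if the arm or the gripper's body presses on something with over 40 N, if the wrist force passes 120 N, or if a joint passes its speed limit or range.

## Working session

There is one attempt and no reset: what is moved stays moved. The work goes in short steps, Python scripts to look and compute and a shell command to move; the robot and the scene stay as the last step left them, time stands still between calls to the robot, and variables do not carry over. Pictures are saved under pics/ and viewed, at most 10 in all, crops included, and the job is handed in when it is done.

```bash
ls; mkdir -p pics; python3 - <<'E'
from plant import get_obs, imaging
import cv2,numpy as np
for n in ("scene","top"):
    c=imaging.capture(n); cv2.imwrite(f"pics/{n}0.png",c["color"])
    np.savez(f"{n}0.npz",**c)
    print(n,c["K"].tolist(),c["k1"],np.round(c["R"],3).tolist(),np.round(c["t"],3), -c["R"].T@c["t"])
o=get_obs();print(o)
E
```

```text
pics
scene [[363.99253233902243, 0.0, 313.2794410170562], [0.0, 363.99253233902243, 208.03200132313103], [0.0, 0.0, 1.0]] -0.05404187539632536 [[-0.647, -0.763, -0.006], [-0.523, 0.449, -0.724], [0.555, -0.466, -0.689]] [0.37  0.387 0.766] [0.0166488  0.46517602 0.81011327]
top [[389.5435935164486, 0.0, 320.486607999295], [0.0, 389.5435935164486, 201.86190349213337], [0.0, 0.0, 1.0]] -0.09691054124075416 [[-0.031, -0.999, -0.016], [-0.984, 0.033, -0.174], [0.174, 0.01, -0.985]] [0.002 0.61  1.162] [ 0.39790348 -0.02980007  1.25046671]
{'clock': 0.1, 'qpos': array([-1.23356504e+00,  4.91517350e-01,  1.55935596e+00, -2.01920288e-05,
        1.09168682e+00, -1.05609914e-01]), 'qd': array([-0.00023721, -0.00093377, -0.00067701,  0.00032982, -0.00134524,
       -0.0001401 ]), 'joint_efforts': array([ 2.81887900e-03, -6.19447803e+01, -2.62025750e+01, -1.31197344e-04,
        2.86880742e-03, -7.24402128e-06]), 'ee_pos': array([ 0.26776886, -0.564536  ,  0.23078615]), 'tool_rot': array([-4.79465497e-04,  9.75585311e-01,  2.19620281e-01, -6.47942259e-05]), 'force': array([ 0.05836224, -0.57898361, -0.25023206]), 'ft_torque': array([-0.06023154,  0.00307953, -0.01678467]), 'finger_force': 0.0, 'width': 0.08562392266904478}
```

View pics/scene0.png

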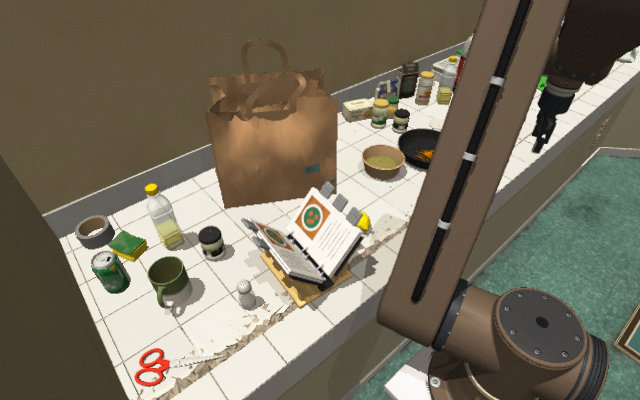

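View pics/top0.png

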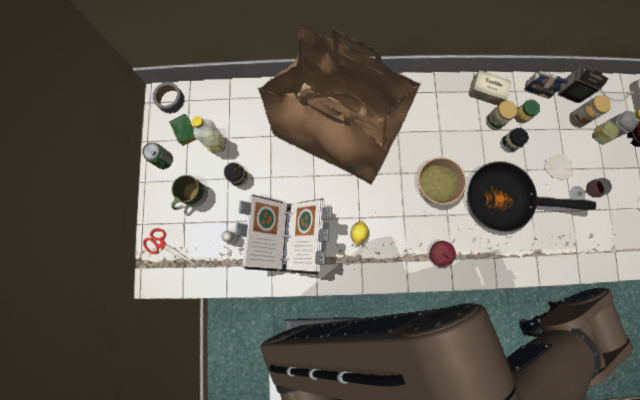

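The scene view shows the cradle at about (310,250) and the top view at about (285,235). The tabs are on its right edge at about (325,215–265), the lemon is at (360,232) and the bag lies behind. I'll enlarge both.

```bash
python3 - <<'E'
import cv2,numpy as np
a=np.load("top0.npz")["color"][180:285,225:350]; b=np.load("scene0.npz")["color"][175:310,235:380]
cv2.imwrite("pics/topc.png",cv2.resize(a,(750,600*105*6//630//1*1) if 0 else None,fx=5.7,fy=5.7,interpolation=cv2.INTER_CUBIC))
cv2.imwrite("pics/scenec.png",cv2.resize(b,None,fx=4.4,fy=4.4,interpolation=cv2.INTER_CUBIC))
E
```

```text
(no output)
```

View pics/topc.png

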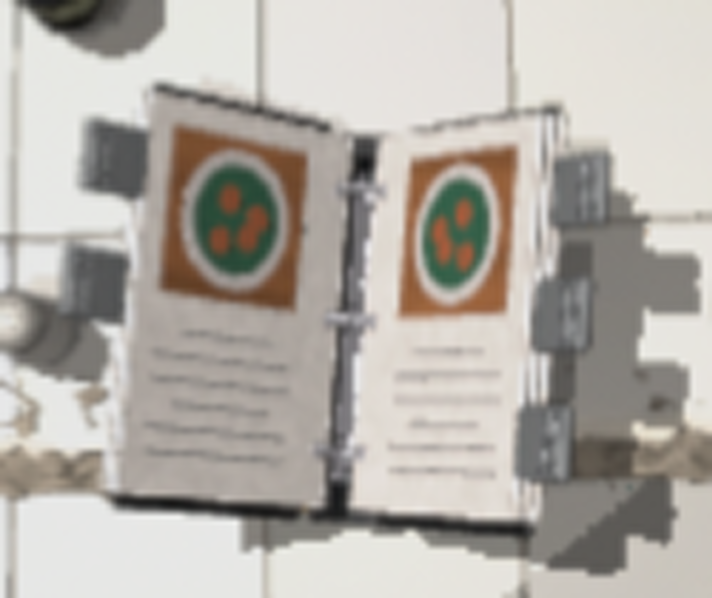

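View pics/scenec.png

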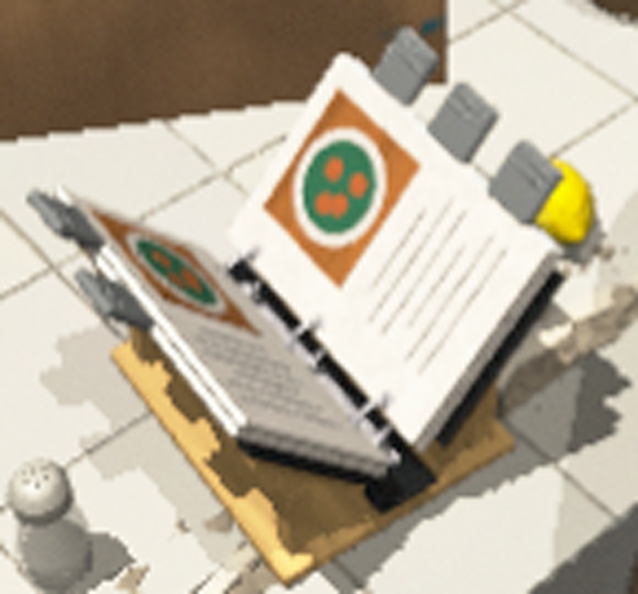

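The crops show the near right tab centred at about top crop (545,441) and scene crop (529,178). The other two right tabs and the two left ones are visible too, and the near right tab is the top leaf's. Next I'll triangulate all five.

```bash
cat > h.py <<'E'
import numpy as np,cv2
def ray(c,uv):
    d=np.array([c["k1"],0,0,0],float)
    p=cv2.undistortPoints(np.array([[uv]],float),c["K"],d)[0,0]
    v=c["R"].T@np.r_[p,1]; return -c["R"].T@c["t"], v/np.linalg.norm(v)
def tri(obs):
    A=np.zeros((3,3));b=np.zeros(3);L=[]
    for c,uv in obs:
        o,v=ray(c,uv);M=np.eye(3)-np.outer(v,v);A+=M;b+=M@o;L.append((o,M))
    X=np.linalg.solve(A,b);return X,max(np.linalg.norm(M@(X-o)) for o,M in L)
def plane(c,uv,z):
    o,v=ray(c,uv);return o+v*(z-o[2])/v[2]
E
python3 - <<'E'
import numpy as np
from h import *
T=np.load("top0.npz");S=np.load("scene0.npz")
t=[(545,441),(563,313),(582,186),(94,284),(114,157)]
s=[(529,178),(463,120),(406,64),(115,298),(65,218)]
P=[]
for a,b in zip(t,s):
    X,e=tri([(T,np.array(a)/5.7+[225-.5*(1-1/5.7),180-.4]),(S,np.array(b)/4.4+[234.6,174.6])]);P.append(X);print(X.round(4),round(e*1e3,1))
P=np.array(P)
# model: visible face centre, 168 mm out, layers 6.5 mm apart, +4.5 off the face towards viewer
u=np.array([-np.sin(np.radians(40)),np.cos(np.radians(40))]);n=np.array([u[1],-u[0]])
def m(x,k,side):
    q=.168*u+n*(.0045-.0065*k); return [x,q[0]*side,q[1]+.058]
M=np.array([m(-.062,0,1),m(0,1,1),m(.062,2,1),m(0,1,-1),m(.062,2,-1)])
A=M[:,:2]-M[:,:2].mean(0);B=P[:,:2]-P[:,:2].mean(0)
yaw=np.arctan2((A[:,0]*B[:,1]-A[:,1]*B[:,0]).sum(),(A*B).sum())
R=np.array([[np.cos(yaw),-np.sin(yaw)],[np.sin(yaw),np.cos(yaw)]])
tr=P[:,:2].mean(0)-R@M[:,:2].mean(0)
print("yaw",np.degrees(yaw),"cradle",tr)
print("res mm",((M[:,:2]@R.T+tr-P[:,:2])*1e3).round(1).tolist(),((M[:,2]-P[:,2])*1e3).round(1))
for th in np.radians([0,20,40,60,80]):
    a=np.radians(-40)+th
    for r in (.172,): 
        c=[-.062,r*np.sin(a),.058+r*np.cos(a)];print(np.degrees(th),(R@c[:2]+tr).round(4),round(c[2],4))
E
```

```text
[ 0.4334 -0.0143  0.1885] 1.3
[ 0.4952 -0.0242  0.1827] 0.4
[ 0.5573 -0.0355  0.1787] 0.5
[0.5169 0.2042 0.1783] 0.3
[0.579  0.1938 0.1824] 0.0
yaw -5.507297813582234 cradle [0.50603349 0.0868146 ]
res mm [[0.9, 3.0], [0.3, 2.0], [-0.5, 2.4], [-0.4, -8.4], [-0.2, 1.0]] [ 1.1  2.7  2.5  7.2 -1.1]
0.0 [ 0.4337 -0.0173] 0.1898
20.0 [0.4387 0.0342] 0.2196
40.0 [0.4443 0.0928] 0.23
59.99999999999999 [0.45   0.1513] 0.2196
80.0 [0.4549 0.2028] 0.1898
```

Right tabs: z is about 0.18–0.19, spacing is about 62 mm and the yaw is about -5.5°, all as expected. I'll start moving now and refine the yaw from the rings afterwards.

```bash
python3 -m inch '{"delta_pos":[[12,36,5],[12,36,5],[12,36,5],[12,36,5],[12,36,5],[12,36,5],[12,36,5],[12,36,5],[12,36,5],[12,36,5]],"rot":[[0,0,-4],[0,0,-4],[0,0,-4],[0,0,-4],[0,0,-4],[0,0,-4],[0,0,-4],[0,0,-3],[0,0,0],[0,0,0]],"gripper":[-0.3,-0.3,-0.3,-0.3,-0.3,-0.3,-0.3,-0.3,-0.3,-0.3]}' 60
python3 - <<'E'
import numpy as np
from h import *
T=np.load("top0.npz");S=np.load("scene0.npz")
t=[(362,192),(350,320),(338,452),(153,92),(107,492),(352,510),(557,108),(530,520)];s=[(248,262),(310,328),(375,403),(62,188),(238,430),(415,440),(345,55),(555,255)]
for a,b in zip(t,s):
    X,e=tri([(T,np.array(a)/5.7+[224.6,179.6]),(S,np.array(b)/4.4+[234.6,174.6])]);print(X.round(4),round(e*1e3,1))
E
```

```text
clock: 0.93
ee_pos: [0.3878, -0.2029, 0.2815]
tool_rot: [-0.0, 0.999, -0.049, -0.0]
force: [0.7, -0.7, 0.5]
width: 0.0555
finger_force: 0.0
[0.5729 0.0813 0.072 ] 1.8
[0.5037 0.0883 0.0767] 2.0
[0.4348 0.0961 0.079 ] 1.2
[0.6131 0.1766 0.1685] 0.7
[0.4166 0.201  0.1644] 0.1
[0.4051 0.0908 0.0697] 0.4
[ 0.5996 -0.0239  0.1648] 0.3
[ 0.3979 -0.0043  0.1618] 0.6
```

```bash
python3 -m inch '{"delta_pos":[[6.5,23,-6],[6.5,23,-6],[6.5,23,-6],[6.5,23,-6],[6.5,23,-6],[6.5,23,-4],[0,0,0]],"rot":[[6.6,-0.7,0],[6.6,-0.7,0],[6.6,-0.7,0],[6.6,-0.7,0],[6.6,-0.7,0],[6.6,-0.7,0],[0,0,0]],"gripper":[-0.3,-0.3,-0.3,-0.3,-0.3,-0.3,-0.3]}'
python3 - <<'E'
from plant import get_obs, imaging
import cv2,numpy as np
from h import *
from scipy.spatial.transform import Rotation as Ro
for n in ("scene","top"):
    c=imaging.capture(n); np.savez(f"{n}1.npz",**c)
a=np.load("top1.npz")["color"][150:300,225:385]; b=np.load("scene1.npz")["color"][130:310,235:430]
cv2.imwrite("pics/p1.png",np.hstack([cv2.resize(a,(427,400),interpolation=2),cv2.resize(b,(373,400*180*373//(195*400)*1),interpolation=2) if 0 else cv2.resize(b,(373,400),interpolation=2)]))
o=get_obs();print(o["ee_pos"],o["qpos"].round(2),o["clock"])
w,x,y,z=o["tool_rot"];M=Ro.from_quat([x,y,z,w]).as_matrix()
ps=np.radians(-6);C=np.array([[np.cos(ps),-np.sin(ps),0],[np.sin(ps),np.cos(ps),0],[0,0,1]])
print("in cradle: pos",C.T@(o["ee_pos"]-[.505,.087,.058]),"tool y,z",(C.T@M)[:,1:].T.round(3))
E
```

```text
clock: 1.52
ee_pos: [0.4265, -0.0652, 0.2456]
tool_rot: [-0.344, 0.938, -0.047, 0.018]
force: [0.8, -0.5, 0.1]
width: 0.0556
finger_force: 0.0
[ 0.4265831  -0.06740721  0.24679138] [-0.65  0.33  1.98  0.6   1.29  0.71] 1.6167
in cradle: pos [-0.06184738 -0.16175815  0.18879138] tool y,z [[ 0.006 -0.77  -0.638]
 [-0.001  0.638 -0.77 ]]
```

View pics/p1.png

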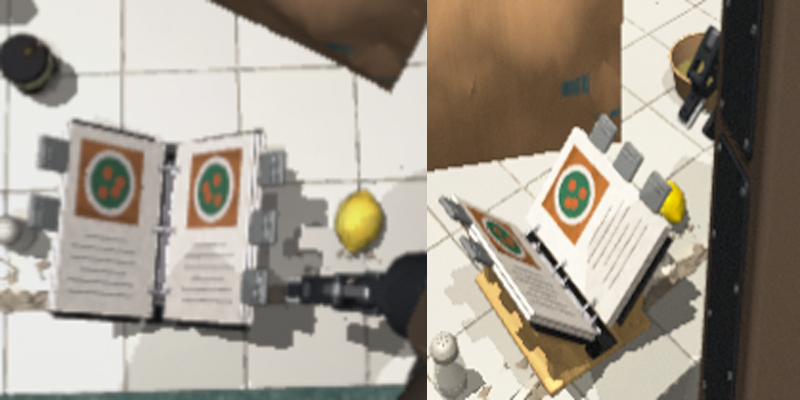

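The gripper is lined up with the near tab: top crop (300,287) against the tab at (257,287). Next I move it in along the leaf plane.

```bash
python3 -m inch '{"delta_pos":[[1,10,-10],[1,10,-11],[1,10,-11],[1,10,-11],[1,10,-11],[1,10,-11],[0,0,0],[0,0,0]],"rot":[[0,0,0],[0,0,0],[0,0,0],[0,0,0],[0,0,0],[0,0,0],[0,0,0],[0,0,0]],"gripper":[-0.3,-0.3,-0.3,-0.3,-0.3,-0.3,-0.3,-0.3]}'
cat > st.py <<'E'
from plant import get_obs, imaging
import cv2,numpy as np,sys
from h import *
from scipy.spatial.transform import Rotation as Ro
T=imaging.capture("top");S=imaging.capture("scene")
if len(sys.argv)>1:
    a=T["color"][150:300,200:360]; b=S["color"][130:310,225:420]
    cv2.imwrite("pics/%s.png"%sys.argv[1],np.hstack([cv2.resize(a,(427,400),interpolation=2),cv2.resize(b,(373,344),interpolation=2) if 0 else cv2.resize(b,(373,400),interpolation=2)]))
o=get_obs();print(o["qpos"].round(2),o["clock"],"w",o["width"],"ff",o["finger_force"],"F",o["force"].round(1))
w,x,y,z=o["tool_rot"];M=Ro.from_quat([x,y,z,w]).as_matrix()
ps=np.radians(-6);C=np.array([[np.cos(ps),-np.sin(ps),0],[np.sin(ps),np.cos(ps),0],[0,0,1]])
p=C.T@(o["ee_pos"]-[.505,.087,.058]);R=C.T@M
print("cradle pos",p.round(4),"r",np.hypot(p[1],p[2]).round(4),"lean",np.degrees(np.arctan2(p[1],p[2])).round(1),"tool y,z",R[:,1:].T.round(3),"tool lean",np.degrees(np.arctan2(-R[1,2],-R[2,2])).round(1))
E
python3 st.py p2
```

```text
clock: 2.28
ee_pos: [0.4329, -0.0072, 0.1829]
tool_rot: [-0.339, 0.94, -0.045, 0.019]
force: [0.7, 0.6, -0.6]
width: 0.0553
finger_force: 0.0
[-0.53  0.41  2.09  0.71  1.09  0.65] 2.3833 w 0.05535935699312289 ff 0.0 F [ 0.9  0.2 -0.5]
cradle pos [-0.0615 -0.1016  0.1252] r 0.1612 lean -39.1 tool y,z [[ 0.008 -0.769 -0.639]
 [ 0.002  0.639 -0.769]] tool lean -39.7
```

View pics/p2.png

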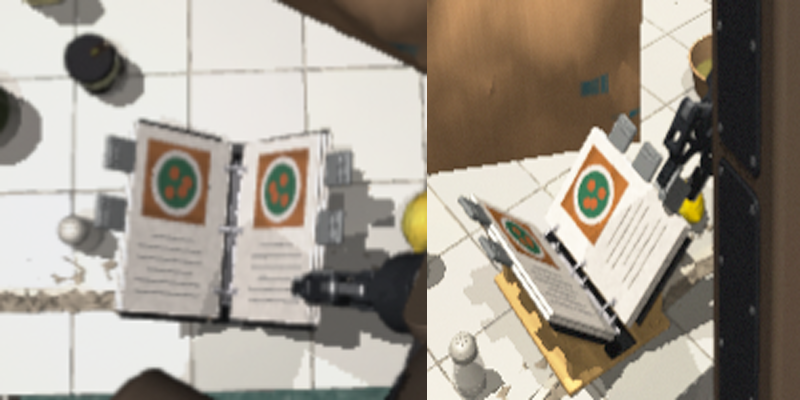

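The open fingers straddle the tab: upper finger at about top crop (300,290), next tab clear at (330,225). Closing.

```bash
python3 -m inch '{"delta_pos":[[0,2,-2],[0,0,0],[0,0,0],[0,0,0],[0,0,0],[0,0,0],[0,0,0],[0,0,0]],"rot":[[0,0,0],[0,0,0],[0,0,0],[0,0,0],[0,0,0],[0,0,0],[0,0,0],[0,0,0]],"gripper":[-0.3,0.2,0.5,0.8,1,1,1,1]}' 40; python3 st.py
```

```text
clock: 3.05
ee_pos: [0.4328, -0.0051, 0.1803]
tool_rot: [-0.34, 0.939, -0.046, 0.019]
force: [-3.0, -4.4, 3.0]
width: 0.0074
finger_force: 41.0
[-0.53  0.41  2.1   0.72  1.09  0.64] 3.15 w 0.007257969645042173 ff 40.97749471664429 F [-2.  -5.6  3.5]
cradle pos [-0.0621 -0.0991  0.1223] r 0.1574 lean -39.0 tool y,z [[ 0.007 -0.769 -0.64 ]
 [ 0.001  0.64  -0.769]] tool lean -39.8
```

```bash
python3 - <<'E'
import numpy as np
L=np.radians(np.arange(-39,42,4));r=.1574*1e3
y=r*np.sin(L);z=r*np.cos(L);ps=np.radians(-6)
print(np.c_[-np.sin(ps)*np.diff(y),np.cos(ps)*np.diff(y),np.diff(z)].round(1).tolist()); print(4*np.cos(ps),4*np.sin(ps))
E
```

```text
[[0.9, 8.7, 6.6], [1.0, 9.2, 6.0], [1.0, 9.6, 5.3], [1.0, 9.9, 4.6], [1.1, 10.2, 3.9], [1.1, 10.4, 3.2], [1.1, 10.6, 2.5], [1.1, 10.8, 1.7], [1.1, 10.9, 1.0], [1.1, 10.9, 0.2], [1.1, 10.9, -0.6], [1.1, 10.8, -1.3], [1.1, 10.7, -2.1], [1.1, 10.6, -2.8], [1.1, 10.3, -3.6], [1.1, 10.1, -4.3], [1.0, 9.7, -5.0], [1.0, 9.4, -5.7], [0.9, 9.0, -6.3], [0.9, 8.5, -6.9]]
3.978087581473093 -0.4181138530706139
```

Lift the leaf a little first (12°) and check it.

```bash
python3 -m inch '{"delta_pos":[[0.9,8.7,6.6],[1,9.2,6],[1,9.6,5.3],[0,0,0]],"rot":[[-3.98,0.42,0],[-3.98,0.42,0],[-3.98,0.42,0],[0,0,0]],"gripper":[1,1,1,1]}'; python3 st.py p3
```

```text
clock: 3.48
ee_pos: [0.4356, 0.0242, 0.1994]
tool_rot: [-0.238, 0.97, -0.046, 0.014]
force: [-4.6, -8.9, 8.9]
width: 0.0074
finger_force: 45.4
[-0.37  0.31  2.08  0.58  0.97  0.91] 3.5833 w 0.006975237280180812 ff 45.24200141429901 F [-6.  -7.8  9.5]
cradle pos [-0.0623 -0.0708  0.1409] r 0.1577 lean -26.7 tool y,z [[ 0.01  -0.885 -0.466]
 [ 0.001  0.466 -0.885]] tool lean -27.8
```

View pics/p3.png

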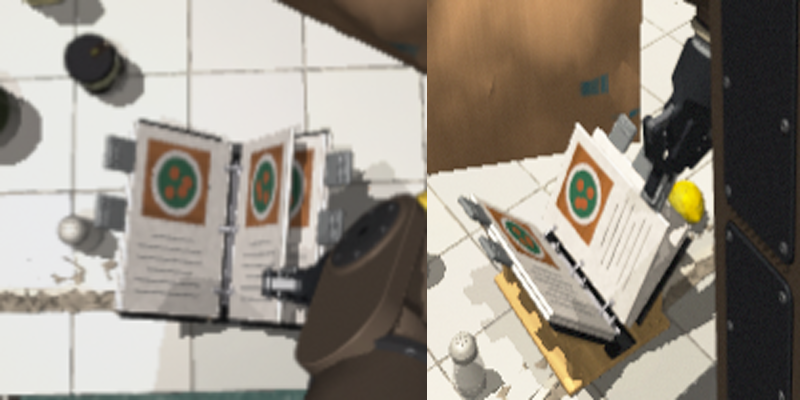

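Only the top leaf has lifted: the next leaf and its tab still lie flat at top crop (330,225). The force shows I'm pressing slightly inward, so I'll ease outward about 1 mm and continue.

```bash
python3 -m inch '{"delta_pos":[[1.3,9.6,5.4],[1.3,10.0,4.4],[1.1,10.4,3.4],[1.1,10.6,2.5],[1.1,10.8,1.7],[1.1,10.9,1.0],[1.1,10.9,0.2],[0,0,0]],"rot":[[-3.98,0.42,0],[-3.98,0.42,0],[-3.98,0.42,0],[-3.98,0.42,0],[-3.98,0.42,0],[-3.98,0.42,0],[-3.98,0.42,0],[0,0,0]],"gripper":[1,1,1,1,1,1,1,1]}'; python3 st.py
```

```text
clock: 4.25
ee_pos: [0.4426, 0.0978, 0.2163]
tool_rot: [0.004, 0.999, -0.048, -0.002]
force: [-6.3, -2.0, 7.3]
width: 0.007
finger_force: 44.4
[ 0.07  0.27  1.98 -0.    0.9   1.74] 4.35 w 0.007555083254549409 ff 44.03777003288269 F [-6.8 -0.4  5.4]
cradle pos [-0.0631  0.0032  0.1583] r 0.1584 lean 1.1 tool y,z [[ 0.009 -1.     0.004]
 [-0.004 -0.004 -1.   ]] tool lean 0.2
```

Joint 6 is heading towards its 2.69 limit, so I'll fit a quick kinematic model from the logged poses to predict the finish.

```bash
cat > ik.py <<'E'
import numpy as np
from scipy.spatial.transform import Rotation as Ro
from scipy.optimize import least_squares
from plant import get_obs
ps=np.radians(-6);C=np.array([[np.cos(ps),-np.sin(ps),0],[np.sin(ps),np.cos(ps),0],[0,0,1]]);A=np.array([.505,.087,.058])
o=get_obs()
Q=[[-1.2336,.4915,1.5594,0,1.0917,-.1056],[-.65,.33,1.98,.6,1.29,.71],[-.53,.41,2.1,.72,1.09,.64],[-.53,.41,2.09,.71,1.09,.65],[-.37,.31,2.08,.58,.97,.91],o["qpos"]]
P=[[.2678,-.5645,.2308],[.42658,-.0674,.2468]]+[C@p+A for p in np.array([[-.0621,-.0991,.1223],[-.0615,-.1016,.1252],[-.0623,-.0708,.1409]])]+[o["ee_pos"]]
def fk(q,p):
    h,a1,l2,l3,a3,d6=p
    R=lambda ax,t:Ro.from_euler(ax,t).as_matrix()
    B=R('z',q[0]);f=q[1]+q[2];F=B@R('y',f)
    M=F@R('z',q[3])@R('y',q[4])@R('z',q[5]+np.pi/2)
    return B@[a1,0,h]+B@R('y',q[1])@[0,0,l2]+F@[a3,0,l3]+d6*M[:,2],M
s=least_squares(lambda p:np.concatenate([fk(q,p)[0]-x for q,x in zip(Q,P)]+[(p-[.3,.1,.5,.5,0,.3])*1e-3]),[.3,.1,.5,.5,0,.3])
p=s.x;print("par",p.round(3),"res",abs(s.fun).max())
w,x,y,z=o["tool_rot"];print("now R err",abs(fk(o["qpos"],p)[1]-Ro.from_quat([x,y,z,w]).as_matrix()).max())
print("tz smp2",(C.T@fk(Q[2],p)[1])[:,2].round(2))
lo=np.array([-3.1,-.84,.05,-1.13,.06,-2.69]);
def solve(lean,beta,gr=.1765,off=.019,xg=-.063):
    a=np.radians(lean);Rl=C@Ro.from_euler('x',-a).as_matrix()   # leaf frame
    T0=Rl@np.array([[0,0,0],[0,0,0],[0,0,0]])
    z0=Rl@[0,0,-1];y0=Rl@[0,-1,0]
    M0=np.c_[np.cross(y0,z0),y0,z0]; M=Ro.from_rotvec(np.radians(beta)*y0).as_matrix()@M0
    X=C@[xg,gr*np.sin(a),gr*np.cos(a)]+A+off*M[:,2]
    g=lambda q:np.r_[(fk(q,p)[0]-X)*5,(fk(q,p)[1]-M).ravel()]
    r=least_squares(g,o["qpos"]);return r.x,r.cost
if __name__=="__main__":
  for lean in (20,30,40):
    for b in (-30,-15,0,15,30):
        q,c=solve(lean,b);print(lean,b,q.round(2),"%.1e"%c)
E
python3 ik.py
```

```text
par [ 0.181 -0.068  0.636  0.414 -0.054  0.368] res 0.0655554853738461
now R err 2.242130092700023e-16
tz smp2 [-0.    0.64 -0.77]
20 -30 [ 0.36  0.62  1.55 -0.04  1.59  2.14] 8.8e-25
20 -15 [ 0.44  0.51  1.69 -0.15  1.36  2.22] 1.5e-26
20 0 [ 0.53  0.4   1.85 -0.31  1.13  2.37] 2.3e-28
20 15 [ 0.64  0.31  2.02 -0.55  0.93  2.63] 1.2e-28
20 30 [ 0.77  0.26  2.21 -0.92  0.8   3.05] 6.4e-19
30 -30 [ 0.45  0.7   1.48 -0.1   1.68  2.3 ] 1.4e-18
30 -15 [ 0.55  0.6   1.61 -0.23  1.47  2.38] 1.9e-19
30 0 [ 0.65  0.5   1.77 -0.39  1.27  2.52] 7.1e-20
30 15 [ 0.76  0.42  1.94 -0.61  1.09  2.74] 4.2e-21
30 30 [ 0.87  0.38  2.13 -0.91  0.98  3.06] 1.6e-20
40 -30 [ 0.53  0.8   1.41 -0.15  1.77  2.44] 1.2e-22
40 -15 [ 0.63  0.7   1.54 -0.29  1.59  2.5 ] 4.8e-23
40 0 [ 0.73  0.62  1.69 -0.45  1.41  2.62] 4.5e-26
40 15 [ 0.84  0.55  1.86 -0.65  1.25  2.8 ] 2.4e-30
40 30 [ 0.95  0.5   2.05 -0.9   1.14  3.06] 3.2e-19
```

```bash
sed -i 's/h,a1,l2,l3,a3,d6=p/h,a1,l2,l3,a3,d6,e=p/; s/@\[a1,0,h\]/@[a1,e,h]/; s/\[.3,.1,.5,.5,0,.3\]/[.3,.1,.5,.5,0,.3,0]/g' ik.py; python3 ik.py
```

```text
par [ 0.192 -0.003  0.59   0.412  0.041  0.255  0.066] res 0.0013750667698111396
now R err 2.242130092700023e-16
tz smp2 [-0.    0.64 -0.77]
20 -30 [ 0.24  0.55  1.67 -0.11  1.54  2.05] 1.1e-30
20 -15 [ 0.29  0.46  1.77 -0.21  1.31  2.11] 5.6e-31
20 0 [ 0.34  0.38  1.88 -0.36  1.07  2.22] 3.5e-18
20 15 [ 0.4   0.33  2.   -0.59  0.83  2.44] 2.4e-31
20 30 [ 0.45  0.3   2.14 -1.01  0.65  2.84] 7.9e-27
30 -30 [ 0.33  0.62  1.62 -0.18  1.61  2.21] 1.1e-24
30 -15 [ 0.39  0.54  1.71 -0.31  1.4   2.27] 1.4e-25
30 0 [ 0.45  0.47  1.82 -0.47  1.19  2.38] 1.2e-26
30 15 [ 0.51  0.42  1.94 -0.71  0.99  2.58] 2.8e-29
30 30 [ 0.56  0.4   2.07 -1.06  0.84  2.9 ] 1.7e-30
40 -30 [ 0.41  0.7   1.57 -0.24  1.69  2.35] 9.2e-20
40 -15 [ 0.47  0.63  1.65 -0.39  1.51  2.4 ] 3.8e-20
40 0 [ 0.54  0.57  1.76 -0.56  1.32  2.5 ] 4.0e-20
40 15 [ 0.6   0.53  1.88 -0.78  1.14  2.67] 2.0e-21
40 30 [ 0.65  0.51  2.01 -1.08  1.01  2.92] 1.3e-17
```

The fit now has a 1 mm residual and predicts j6 = 2.50 at the finish, within range. Continuing.

```bash
python3 -m inch '{"delta_pos":[[1.1,10.9,-0.6],[1.1,10.8,-1.3],[1.1,10.7,-2.1],[1.1,10.6,-2.8],[1.1,10.3,-3.6],[1.1,10.1,-4.3],[1,9.7,-5],[0,0,0]],"rot":[[-3.98,0.42,0],[-3.98,0.42,0],[-3.98,0.42,0],[-3.98,0.42,0],[-3.98,0.42,0],[-3.98,0.42,0],[-3.98,0.42,0],[0,0,0]],"gripper":[1,1,1,1,1,1,1,1]}'; python3 st.py
```

```text
clock: 5.02
ee_pos: [0.4497, 0.1714, 0.1962]
tool_rot: [0.246, 0.968, -0.046, -0.016]
force: [-12.2, 7.7, 16.7]
width: 0.0071
finger_force: 46.0
[ 0.44  0.46  1.82 -0.45  1.17  2.35] 5.1167 w 0.007082624945006153 ff 45.834805369377136 F [-12.6   8.   15.4]
cradle pos [-0.0637  0.0769  0.1389] r 0.1588 lean 29.0 tool y,z [[ 0.009 -0.88   0.474]
 [-0.004 -0.474 -0.88 ]] tool lean 28.3
```

```bash
python3 -m inch '{"delta_pos":[[0,9.7,-4.9],[0.4,9.3,-5.5],[0,0,0]],"rot":[[-3.98,0.42,0],[-3.98,0.42,0],[0,0,0]],"gripper":[1,1,1]}'; python3 st.py p4
```

```text
clock: 5.37
ee_pos: [0.4513, 0.1893, 0.1847]
tool_rot: [0.313, 0.949, -0.045, -0.019]
force: [-0.9, -1.9, -0.6]
width: 0.0071
finger_force: 43.1
[ 0.51  0.54  1.78 -0.53  1.27  2.45] 5.4667 w 0.007361046791388209 ff 42.80710458755493 F [-2.9 -2.  -2.6]
cradle pos [-0.0641  0.095   0.1276] r 0.1591 lean 36.7 tool y,z [[ 0.009 -0.806  0.592]
 [-0.003 -0.592 -0.806]] tool lean 36.3
```

View pics/p4.png

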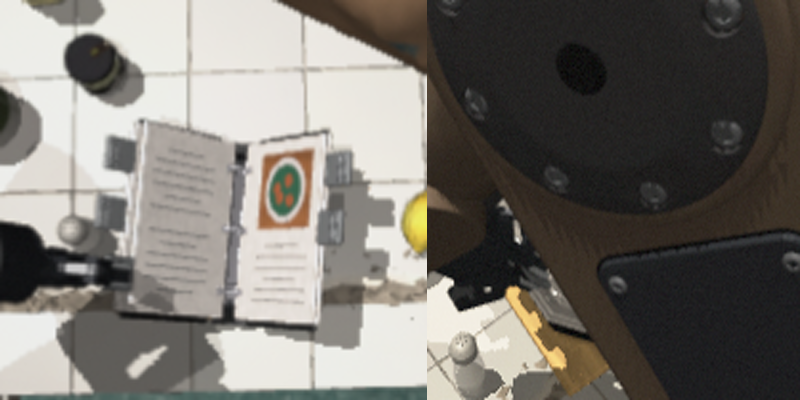

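The leaf has its other face up, about 4° short of the left stack, and the next leaf is still in place on the right. I'll finish slowly until contact.

```bash
python3 -m inch '{"delta_pos":[[0.3,4.4,-3.2],[0.3,4.4,-3.4],[0,0,0],[0,0,0]],"rot":[[-2,0.2,0],[-2,0.2,0],[0,0,0],[0,0,0]],"gripper":[1,1,1,1]}'; python3 st.py
```

```text
clock: 5.8
ee_pos: [0.4519, 0.1961, 0.1794]
tool_rot: [0.343, 0.938, -0.046, -0.02]
force: [-1.4, -3.8, -7.7]
width: 0.0073
finger_force: 42.0
[ 0.54  0.58  1.75 -0.56  1.33  2.49] 5.9 w 0.007177686689806923 ff 41.61246120929718 F [-1.3 -6.4 -9.4]
cradle pos [-0.0642  0.1028  0.1215] r 0.1592 lean 40.2 tool y,z [[ 0.007 -0.764  0.645]
 [-0.002 -0.645 -0.764]] tool lean 40.2
```

```bash
python3 -m inch '{"delta_pos":[[0.2,1.4,-2.6],[0,0,0],[0,0,0]],"rot":[[-1,0.1,0],[0,0,0],[0,0,0]],"gripper":[1,1,1]}'; python3 st.py
```

```text
clock: 6.15
ee_pos: [0.452, 0.1964, 0.1791]
tool_rot: [0.353, 0.934, -0.047, -0.02]
force: [-5.5, -10.8, 11.7]
width: 0.0072
finger_force: 47.2
[ 0.55  0.58  1.75 -0.57  1.34  2.51] 6.25 w 0.007141203383515211 ff 46.877633929252625 F [ -5.4 -10.6   9.8]
cradle pos [-0.0641  0.1032  0.1211] r 0.1591 lean 40.5 tool y,z [[ 0.006 -0.751  0.661]
 [-0.002 -0.661 -0.751]] tool lean 41.3
```

There is contact now, about 14 N normal to the stack with no further motion, so the leaf is down. Open and back off along the leaf.

```bash
python3 -m inch '{"delta_pos":[[0,-0.5,0.4],[0,0,0],[0,0,0],[0,0,0],[0,0,0],[0.7,6.5,7.5],[1,10,11],[1,13,15],[1,13,15],[1,13,15]],"rot":[[0,0,0],[0,0,0],[0,0,0],[0,0,0],[0,0,0],[0,0,0],[0,0,0],[0,0,0],[0,0,0],[0,0,0]],"gripper":[1,0.6,0.2,-0.1,-0.3,-0.3,-0.3,-0.3,-0.3,-0.3]}'
python3 -m inch '{"delta_pos":[[0,15,20],[0,15,20],[0,15,20],[0,10,20],[0,0,0],[0,0,0]],"rot":[[0,0,0],[0,0,0],[0,0,0],[0,0,0],[0,0,0],[0,0,0]],"gripper":[-0.3,-0.3,-0.3,-0.3,-0.3,-0.3]}'; python3 st.py p5
```

```text
clock: 7.08
ee_pos: [0.4573, 0.2544, 0.2426]
tool_rot: [0.351, 0.935, -0.046, -0.019]
force: [-0.2, -0.5, 0.2]
width: 0.0557
finger_force: 0.0
clock: 7.58
ee_pos: [0.4572, 0.3091, 0.3222]
tool_rot: [0.351, 0.935, -0.046, -0.019]
force: [0.2, -0.0, -0.0]
width: 0.0553
finger_force: 0.0
[ 0.69  0.54  1.4  -0.49  1.74  2.41] 7.6833 w 0.05542993188081866 ff 0.0 F [-0.2 -0.3 -1.1]
cradle pos [-0.0708  0.2149  0.2629] r 0.3396 lean 39.3 tool y,z [[ 0.007 -0.751  0.66 ]
 [-0.    -0.66  -0.752]] tool lean 41.3
```

View pics/p5.png

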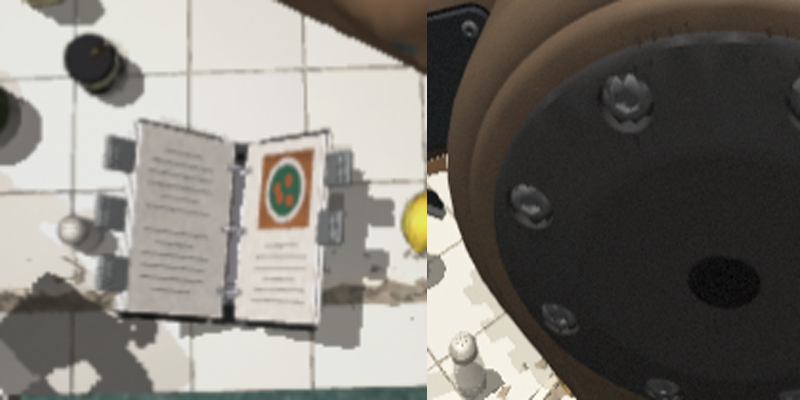

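The turned leaf lies flat on the left stack: three tabs show there, the near one at top crop (108,270), with the other face up. On the right the next leaf is undisturbed, and the shaker, lemon and jar are where they were.

```bash
python3 -c "
from plant import job
print(job.sign_off())"
```

```text
the job is handed in; nothing more can be done
None
```

I turned the top leaf over by its tab and led it down until it lay flat on the left-hand leaves with its other face up; the next leaf stayed in place, the shaker, lemon and jar had not moved in the last picture, the gripper was clear, and I handed the job in at about 7.7 s.

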